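# Slide a battery pack under the roof of its power base until the catch holds it

## Task

Fit the battery pack into the power base: carry it to the base, set it down flat on the loading tongue with its nose just inside the bay, and let go. Then take it by its bar handle and push it straight in until the faceplate is flat against the base and the side catch has snapped shut in front of it. Leave the specimen cup and the black pouch where they are.

Things in the scene. Friction and masses are not known exactly. Their poses are not given: they have to be found in the camera images.
- battery_pack: Flat black battery pack lying on the trolley: a slab 130 long x 62 wide x 26 high (mm), 0.7 to 0.95 kg. Origin: centre of the slab's underside; +x to its nose (plain end with three small brass contacts, 65 from the origin), z up. Balance point 9 mm from the origin towards the tail. The 62 mm width can be gripped anywhere between nose and faceplate.
- faceplate (a point): Middle of the outer side of the grey faceplate on the pack's tail: plate 6 thick (pack x = -71 to -65), 92 wide, 34 high, its foot level with the slab's underside. Stops against the base's mouth frame.
- handle_bar (a point): Middle of the round bar of the pack's U-shaped steel handle: 10 in diameter, about 60 long, along the pack's y, 107 mm behind the pack's origin, 16 mm above its underside; 31 mm clear between bar and faceplate for a finger. A pack lifted by the bar alone swings nose-down; the bar is for pushing and pulling.
- power_base: Low white power base, fixed, 157 deep x 100 wide x 49 high, with one battery bay open to the robot. Origin: on the trolley top under the middle of the bay's mouth; +x runs into the bay, z up. Pack goes in nose first, right way up, its x along this x; fully home its faceplate lies on the mouth frame (x = 0) and its origin is 65 mm past the mouth.
- bay_mouth (a point): Middle of the bay's mouth at floor level, 10 mm above the trolley. Bay 66 wide, its ceiling 29 above its floor, 147 deep, roofed over its whole depth; lead-in cheeks open it to about 78 wide over the first 20 mm.
- tongue_end (a point): Middle of the robot-side end of the flat steel loading tongue, which carries the bay floor 85 mm out in front of the mouth: 46 wide, top 10 mm above the trolley. Nothing stands beside the tongue but the catch, near the mouth.
- catch (a joint): Spring catch, a steel strip on the base's +y side, 14 to 34 mm above the trolley, reaching 31 mm out in front of the mouth at y = +41 to +58. Hinge angle (rad): 0 shut, grows outward. The faceplate pushes its bevel aside (about 0.09 rad) over the last 25 mm; pushing takes 5 to 15 N in all. It springs back to 0 in front of the faceplate when the pack is home, with 3 mm of play.
- pouch: Bystander, loose: flat black pouch 98 x 63 x 14; origin under its centre.
- cup: Bystander, loose: lidded specimen cup 64 across, 64 high, in front of the oscilloscope; origin under its centre.

How it is judged:
By the outcome, as a careful person would: the job done as asked, in the order asked, and still so for the second after the job is handed in, with the robot touching nothing.
It also fails if it takes over 64 s, if anything falls off the work surface, if the arm or the gripper's body presses on something with over 40 N, if the wrist force passes 120 N, or if a joint passes its speed limit or range.

## Robot

A 6-joint arm with a two-finger parallel gripper is mounted at the origin on a cart in front of the work surface, level with it; the furniture and walls round the work are solid. World frame = base frame: x ahead of the robot, y to its left, z up, the work surface at z = 0. Lengths are in mm, angles in rad, forces in N, time in s.
With the tool pointing down it reaches from about 350 to 875 mm from the base axis. Payload 4.2 kg.
Tool frame: the origin (TCP) lies at the very end of the fingers, on their centre line; the grasp point (between the pads) lies arm.hold_point_z behind it (arm.hold_point_z is the distance from the TCP to the grasp point, in mm); z points along the fingers, y is the direction in which the jaws open and shut (so a half turn about z gives the same grasp; the last joint's range is limited). The gripper opens to 85 mm and grips with 20 to 120 N. Pads are 22 mm wide; open, the fingers measure 114 mm over their backs; the gripper's body (76 mm by 85 mm) begins 54 mm behind the grasp point. The pads swing forward as they close: fully open they stand 13 mm farther back than shut.
Start: joints at [-0.966, 0.385, 0.008, 0, -1.194, -0.259], TCP at [211.858, -587.976, 231.312] pointing down, gripper open.
Joint ranges: [-3.14, 3.14], [-1.21, 2.06], [-1.07, 1.41], [-3.16, 2.05], [-2.99, -0.16], [-3.1, 3.1]. Speed limits (rad/s): [2.79, 2.79, 3.14, 3.14, 3.14, 3.14].

## Interface

Orientations are given as a unit quaternion [x, y, z, w].
In Python, from bench import arm gives the robot as it stands.
- The arm moves only by the tool step_arm, never from a script. Its argument "series" is a list of rows, each a list of 6 numbers: the shift along the world's x, y, z scaled (see below), then the turn, a rotation vector about the world's x, y, z scaled (see below). A call has 1 to 12 rows; each row is the pose to reach, as a shift and turn from the pose commanded when the call began; what a row does not reach only later rows make up. The controller multiplies each number of a shift by 400 mm and each number of a turn by pi/2 rad. A row lasts 1/12 s, in which the tool goes at most 41.7 mm and 7.16 degrees, less where a joint would pass 70% of its speed; a pose out of reach is approached as far as the arm can. A call with a number of a shift or a turn outside -1 to 1 is refused whole. A call with a gripper value outside its range is refused whole. "jaw" is the opening, from -1 (shut) to 1 (fully open), set as the call begins (left out, the last holds). The fingers move at their own pace and stop on an object; the grip force is fixed at half the most. Time passes only in rows, so rows that repeat a pose let the fingers close. It gives the time, the measured TCP pose, the force and the opening at its end, in the units of the state.
- arm.read_state(): the state, without advancing time (a new reading comes with each control period).
- arm.get_image(name): name is "scene" or "top" or "wrist"; returns a dict with "image" (400x640x3 uint8, red, green, blue), "camera_matrix" (3x3 intrinsics, pixels), "world_from_camera" (4x4, takes a point from camera to world coordinates). Camera axes: x right, y up, looking along -z (the intrinsics and any distortion apply to the point x, -y, -z); pixel columns grow to the right and rows downward; lengths in mm; the calibration is good to about 2 mm. The wrist camera is an equidistant fisheye: a pixel r from the principal point sees the ray r / f radians off the axis. A picture is of the moment at which its call begins. There is no depth.
- arm.job_done(): hands the job in, once; it reports no verdict.
The state is a dict: "clock": time; "joints": joint angles; "joint_vel": joint speeds; "joint_efforts": joint torques, N m; "position": TCP position; "ee_rot": TCP orientation; "contact_force": force on the tool from outside, world axes, zero at the start; "wrist_torque": the same for the moment, N m; "gripper_width": finger opening in mm.
Only numpy, scipy, OpenCV 4.12 (cv2) and the standard library are available. Lean on these libraries where they do the work, as an engineer would, in place of code of your own. Each camera call takes 0.05 s, during which the arm holds its last target.

## Working session

There is one attempt and no reset: what is moved stays moved. The work goes in short steps, Python scripts to look and compute and a tool call to move; the robot and the scene stay as the last step left them, time stands still between calls to the robot, and variables do not carry over. Pictures are saved under pics/ and viewed, and the job is handed in when it is done.

Besides the shell and the picture viewer there is one more tool, called after ">>>" in YAML: its name, and indented under it one key for each argument. step_arm: Moves the arm, as the interface text tells. Shifts and turns lie within -1 to 1; 1 stands for 400 mm of shift or pi/2 rad of turn. Its arguments: {"type":"object","properties":{"series":{"type":"array","items":{"type":"array","items":{"type":"number","minimum":-1,"maximum":1}}},"jaw":{"type":"number"}},"required":["series"]}

```bash
ls; mkdir -p pics
python3 - <<'E'
from bench import arm
import cv2
print(arm.read_state(), arm.hold_point_z)
for n in ("scene","top","wrist"):
    d=arm.get_image(n); cv2.imwrite(f"pics/{n}0.png",d["image"][:,:,::-1]); print(n,d["camera_matrix"],d["world_from_camera"].round(3),[k for k in d])
E
```

```text
pics
{'clock': 0.0, 'joints': array([-9.66405416e-01,  3.85528938e-01,  6.65103820e-03, -5.01900222e-04,
       -1.19401006e+00, -2.58599152e-01]), 'joint_vel': array([ 1.60726366e-03,  2.98669114e-04,  1.28245483e-05,  8.38662932e-04,
       -1.13254838e-03, -4.00048689e-04]), 'joint_efforts': array([ 1.59773612e-03, -3.92289162e+01,  1.88401991e+01,  4.18603152e+00,
       -4.61320218e-03, -1.68097353e-05]), 'position': array([ 211.66185799, -587.45306189,  230.24769655]), 'ee_rot': array([-1.71944474e-01,  9.85106060e-01,  1.04751115e-03, -2.25521002e-04]), 'contact_force': array([ 0.08119895, -0.60090119,  0.45835665]), 'wrist_torque': array([-0.02831525,  0.00733067,  0.029081  ]), 'gripper_width': 85.34669219740604} 18.700000000000003
scene [[432.47856801   0.         315.70232521]
 [  0.         432.47856801 202.38712378]
 [  0.           0.           1.        ]] [[ 8.99000e-01 -3.82000e-01  2.16000e-01  7.70172e+02]
 [ 4.38000e-01  7.83000e-01 -4.42000e-01 -3.57344e+02]
 [-0.00000e+00  4.92000e-01  8.71000e-01  9.55506e+02]
 [ 0.00000e+00  0.00000e+00  0.00000e+00  1.00000e+
[... 170 characters left out ...]
 1.        ]] [[ 2.500000e-02  9.890000e-01 -1.470000e-01  4.192650e+02]
 [-1.000000e+00  2.400000e-02 -1.200000e-02  1.112220e+02]
 [-9.000000e-03  1.470000e-01  9.890000e-01  1.005705e+03]
 [ 0.000000e+00  0.000000e+00  0.000000e+00  1.000000e+00]] ['image', 'camera_matrix', 'world_from_camera']
wrist [[309.70691629   0.         317.97188218]
 [  0.         309.70691629 201.57492997]
 [  0.           0.           1.        ]] [[-3.38000e-01 -8.95000e-01 -2.91000e-01  1.36449e+02]
 [ 9.41000e-01 -3.21000e-01 -1.05000e-01 -6.13826e+02]
 [ 1.00000e-03 -3.09000e-01  9.51000e-01  3.72852e+02]
 [ 0.00000e+00  0.00000e+00  0.00000e+00  1.00000e+00]] ['image', 'camera_matrix', 'world_from_camera']
```

View pics/scene0.png

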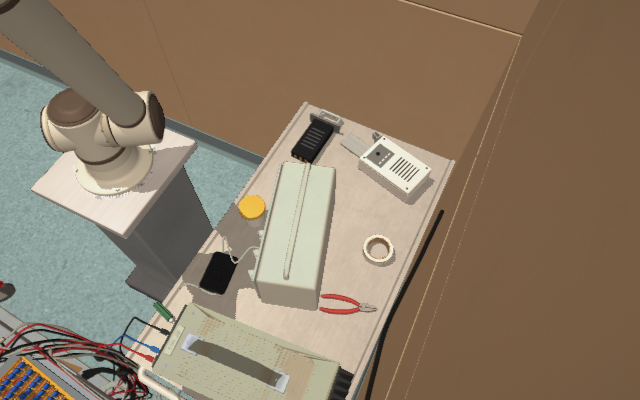

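View pics/top0.png

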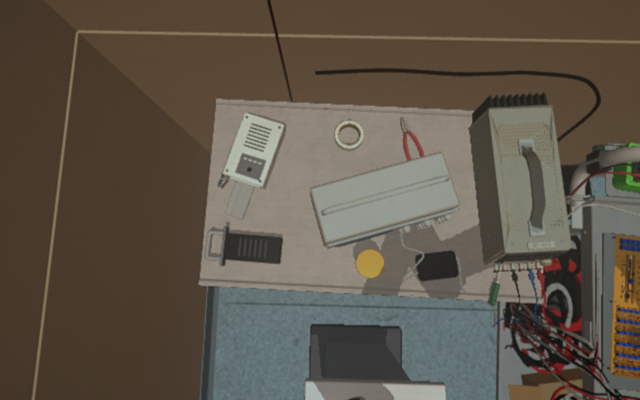

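View pics/wrist0.png

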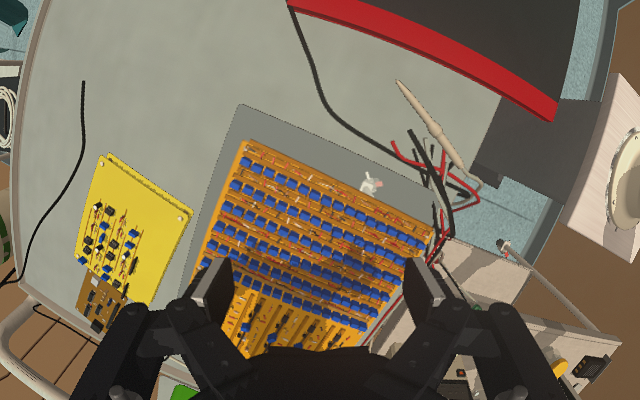

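The overview pictures show the pack with its handle left at top-view (253,247), the base at (255,150) and its tongue at (238,200). The cup is at (370,263) and the pouch at (437,265). I'll crop in on these.

Run:
```python
import cv2
a=cv2.imread("pics/top0.png")[95:295,190:310]
cv2.imwrite("pics/topc.png",cv2.resize(a,None,fx=3,fy=3,interpolation=cv2.INTER_CUBIC)[:600])
b=cv2.imread("pics/scene0.png")[95:215,280:440]
cv2.imwrite("pics/scenec.png",cv2.resize(b,None,fx=5,fy=5,interpolation=cv2.INTER_CUBIC))
```

```text
(no output)
```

View pics/topc.png

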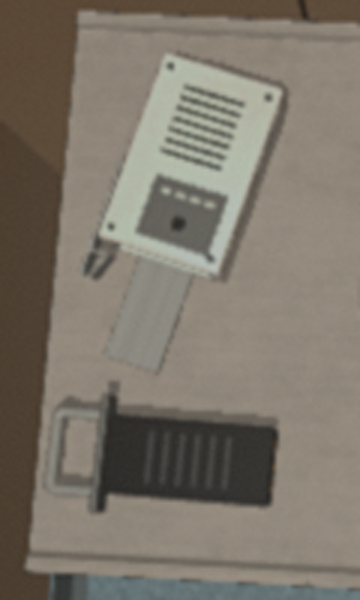

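View pics/scenec.png

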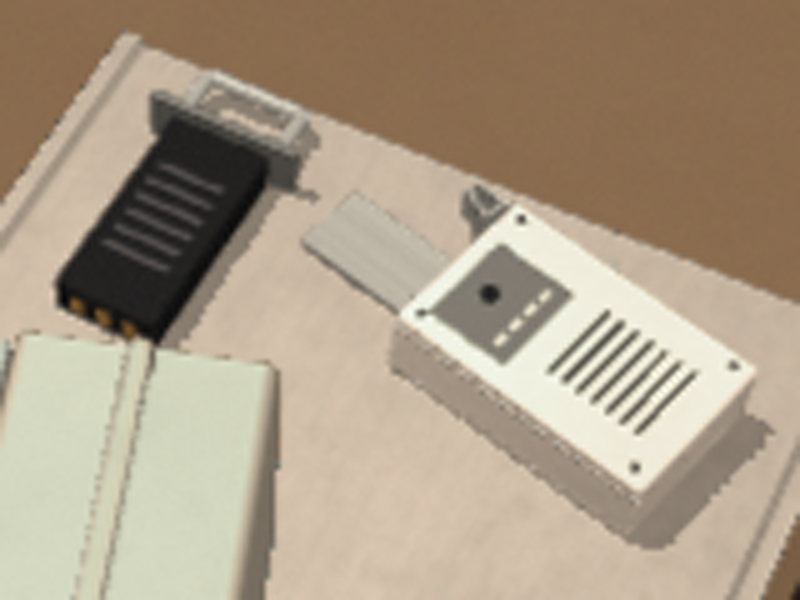

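The crops show the base's white top clearly (top crop corners near (165,55), (285,90), (220,280), (100,238)). The black slab top is also clear, with corners near (275,425) and (270,505). Next I'll measure from masks in both views.

```bash
cat > h.py <<'E'
import numpy as np, cv2
def ray(d,u,v,fish=False):
    K=d["camera_matrix"];T=d["world_from_camera"]
    p=np.array([(u-K[0,2])/K[0,0],(v-K[1,2])/K[1,1]])
    if fish:
        r=np.linalg.norm(p); c=np.array([*(p/max(r,1e-9)*np.sin(r)),np.cos(r)])
    else: c=np.array([p[0],p[1],1.])
    w=T[:3,:3]@(c*[1,-1,-1]); return T[:3,3],w/np.linalg.norm(w)
def onz(d,u,v,z,fish=False):
    o,w=ray(d,u,v,fish); return o+w*(z-o[2])/w[2]
def proj(d,P,fish=False):
    K=d["camera_matrix"];T=d["world_from_camera"]
    c=(T[:3,:3].T@(np.asarray(P,float)-T[:3,3]))*[1,-1,-1]
    if fish:
        r=np.hypot(c[0],c[1]);t=np.arctan2(r,c[2]);q=c[:2]/max(r,1e-9)*t
    else: q=c[:2]/c[2]
    return K[0,0]*q+K[:2,2]
E
python3 - <<'E'
from bench import arm
from h import *
for n,box in (("top",(200,100,300,290)),("scene",(285,100,440,215))):
    d=arm.get_image(n); im=d["image"].astype(int); x0,y0,x1,y1=box
    sub=im[y0:y1,x0:x1]; g=sub.mean(2); sat=sub.max(2)-sub.min(2)
    for name,m,z,L in (("base",g>(190 if n=="top" else 205),49,1),("pack",(g<70)&(sat<25),26,1)):
        m=m.astype(np.uint8); m=cv2.morphologyEx(m,cv2.MORPH_CLOSE,np.ones((7,7)))
        cs,_=cv2.findContours(m,cv2.RETR_EXTERNAL,cv2.CHAIN_APPROX_NONE)
        c=max(cs,key=cv2.contourArea); 
        W=np.array([onz(d,p[0][0]+x0,p[0][1]+y0,z)[:2] for p in c],np.float32)
        print(n,name,cv2.contourArea(c),cv2.minAreaRect(W)); print(np.round(cv2.boxPoints(cv2.minAreaRect(W)),1).tolist())
E
```

```text
Traceback (most recent call last):
ValueError: max() iterable argument is empty
```

Run:
```python
import cv2
t=cv2.imread("pics/top0.png");s=cv2.imread("pics/scene0.png")
for n,im,pts in (("top",t,[(260,125),(232,205),(240,130),(290,180),(235,247),(270,260),(225,240),(280,262),(213,245),(216,230)]),("scene",s,[(420,170),(400,180),(308,150),(320,138),(350,145),(300,158),(312,110),(370,150)])):
    for p in pts: print(n,p,im[p[1],p[0]][::-1])
```

```text
top (260, 125) [151 150 137]
top (232, 205) [139 137 128]
top (240, 130) [178 184 167]
top (290, 180) [147 137 126]
top (235, 247) [49 47 45]
top (270, 260) [54 51 49]
top (225, 240) [54 51 48]
top (280, 262) [100  94  86]
top (213, 245) [147 137 125]
top (216, 230) [102  97  89]
scene (420, 170) [240 239 223]
scene (400, 180) [240 236 220]
scene (308, 150) [37 35 35]
scene (320, 138) [39 38 37]
scene (350, 145) [189 182 166]
scene (300, 158) [120  86  44]
scene (312, 110) [201 184 162]
scene (370, 150) [240 242 227]
```

```bash
cat > m.py <<'E'
from h import *
def meas(d,box,thw,thb,tag):
    im=d["image"].astype(int); x0,y0,x1,y1=box
    sub=im[y0:y1,x0:x1]; g=sub.mean(2)
    out=cv2.cvtColor(sub.astype(np.uint8),cv2.COLOR_RGB2BGR)
    for name,m,z in (("base",g>thw,49),("pack",g<thb,26)):
        m=m.astype(np.uint8); m=cv2.morphologyEx(m,cv2.MORPH_OPEN,np.ones((3,3))); m=cv2.morphologyEx(m,cv2.MORPH_CLOSE,np.ones((9,9)))
        cs,_=cv2.findContours(m,cv2.RETR_EXTERNAL,cv2.CHAIN_APPROX_NONE)
        c=max(cs,key=cv2.contourArea); cv2.drawContours(out,[c],-1,(0,0,255) if name=="base" else (0,255,0),1)
        W=np.array([onz(d,p[0][0]+x0,p[0][1]+y0,z)[:2] for p in c],np.float32)
        r=cv2.minAreaRect(W); print(tag,name,cv2.contourArea(c),np.round(r[0],1),np.round(r[1],1),r[2],np.round(cv2.boxPoints(r),1).tolist())
    cv2.imwrite(f"pics/m_{tag}.png",cv2.resize(out,None,fx=3,fy=3,interpolation=cv2.INTER_NEAREST))
E
python3 - <<'E'
from bench import arm
from m import *
meas(arm.get_image("top"),(200,100,300,290),162,70,"top1")
meas(arm.get_image("scene"),(285,100,440,215),222,58,"scene1")
E
```

```text
top1 base 2433.0 [674.9 293.3] [ 96.5 154.1] 73.38170623779297 [[587.2999877929688, 269.1000061035156], [734.9000244140625, 225.0], [762.5999755859375, 317.5], [614.9000244140625, 361.6000061035156]]
top1 pack 1438.0 [444.9 288.5] [132.7  83.5] 87.06756591796875 [[399.70001220703125, 224.3000030517578], [483.20001220703125, 220.10000610351562], [490.0, 352.6000061035156], [406.5, 356.79998779296875]]
scene1 base 1311.0 [675.3 293.6] [ 96.4 153. ] 73.20513153076172 [[588.2000122070312, 269.6000061035156], [734.5999755859375, 225.39999389648438], [762.5, 317.6000061035156], [616.0, 361.8999938964844]]
scene1 pack 938.0 [449.  283.2] [140.6  67.7] 88.25431823730469 [[413.0, 214.0], [480.70001220703125, 211.89999389648438], [485.0, 352.5], [417.29998779296875, 354.5]]
```

```bash
python3 -c "
import cv2,numpy as np
a=cv2.imread('pics/m_top1.png');b=cv2.imread('pics/m_scene1.png')
h=max(a.shape[0],b.shape[0]);p=lambda i:cv2.copyMakeBorder(i,0,h-i.shape[0],0,0,0)
cv2.imwrite('pics/mm1.png',np.hstack([p(a),p(b)])[:600])"
```

```text
(no output)
```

View pics/mm1.png

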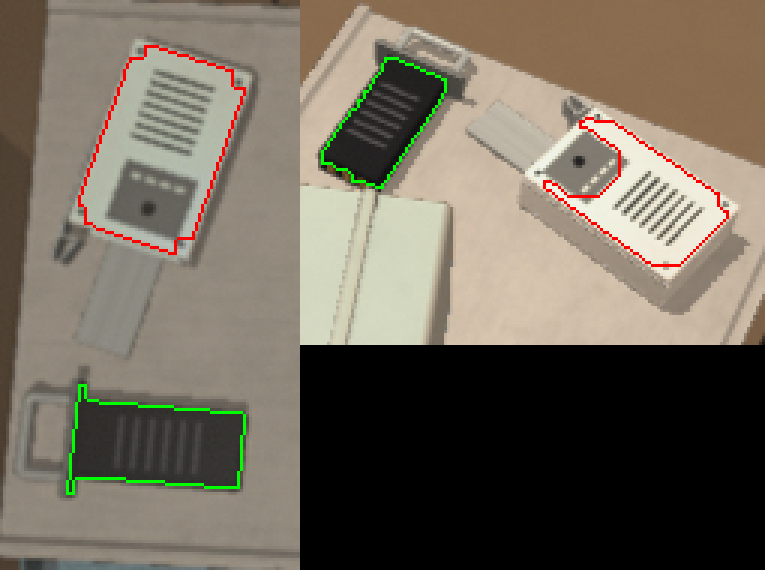

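Both views agree on the base: centre (675, 293.5), and its +x axis points at −16.7°. The pack is near (447, 286) with its nose towards −y. I'll go over high, turning the jaws as I go.

>>> step_arm:
  series:
    - [0,0,0.1,0,0,0]
    - [0,0,0.2,0,0,0.08]
    - [0.05,0.1,0.3,0,0,0.16]
    - [0.08,0.2,0.38,0,0,0.24]
    - [0.1,0.3,0.45,0,0,0.32]
    - [0.15,0.4,0.48,0,0,0.4]
    - [0.18,0.5,0.48,0,0,0.48]
    - [0.22,0.6,0.48,0,0,0.56]
    - [0.25,0.7,0.48,0,0,0.64]
    - [0.28,0.8,0.48,0,0,0.7]
    - [0.3,0.9,0.48,0,0,0.74]
    - [0.33,1,0.48,0,0,0.74]
  jaw: 1

```text
clock: 1.3
position: [333.4, -222.6, 423.4]
ee_rot: [-0.685, 0.728, -0.0, 0.0]
contact_force: [0.4, 0.2, 0.9]
gripper_width: 85.6
```

Run:
```python
from bench import arm
s=arm.read_state()
for k in s: print(k,s[k])
```

```text
clock 1.3
joints [-1.78783513e-01 -9.65848109e-02 -1.00719911e-01 -1.32684786e-04
 -1.56559095e+00  1.17843126e-01]
joint_vel [ 1.33315564e+00 -3.32063743e-01 -2.92625881e-01  6.01708488e-04
 -3.79859154e-02 -1.38644461e+00]
joint_efforts [ -6.30325869 -15.17275929  20.3014487    4.49146539  -0.13219783
   1.24289185]
position [ 333.36844296 -222.59223152  423.40196735]
ee_rot [-6.85235884e-01  7.28321009e-01 -3.90698430e-04  3.71657244e-04]
contact_force [0.41154075 0.21437715 0.89495511]
wrist_torque [-0.00368537 -0.15282956 -0.02360463]
gripper_width 85.59432828664809
```

>>> step_arm:
  series:
    - [0.02,0.1,0,0,0,0]
    - [0.04,0.2,0,0,0,0]
    - [0.06,0.3,0,0,0,0]
    - [0.08,0.4,0,0,0,0]
    - [0.1,0.5,0,0,0,0]
    - [0.13,0.6,0,0,0,0]
    - [0.16,0.7,-0.02,0,0,0]
    - [0.19,0.8,-0.06,0,0,0]
    - [0.22,0.9,-0.12,0,0,0]
    - [0.25,1,-0.2,0,0,0]
    - [0.25,1,-0.3,0,0,0]
    - [0.25,1,-0.35,0,0,0]

```text
clock: 2.3
position: [433.7, 177.9, 280.8]
ee_rot: [-0.686, 0.728, 0.0, -0.0]
contact_force: [-0.2, -0.7, -1.5]
gripper_width: 85.4
```

>>> step_arm:
  series:
    - [0,0.1,-0.05,0,0,0]
    - [0,0.16,-0.1,0,0,0]
    - [0,0.16,-0.1,0,0,0]
    - [0,0.16,-0.1,0,0,0]

```text
clock: 2.63
position: [433.1, 240.1, 241.6]
ee_rot: [-0.685, 0.728, -0.0, -0.002]
contact_force: [-0.0, -0.6, -0.0]
gripper_width: 85.8
```

Run:
```python
from bench import arm
import cv2,pickle
s=arm.read_state(); print(s["clock"],s["position"],s["ee_rot"],s["joints"])
d=arm.get_image("wrist"); pickle.dump(d,open("w1.pkl","wb")); cv2.imwrite("pics/w1.png",d["image"][:,:,::-1])
```

```text
2.6333 [433.05636842 240.0767846  241.58206801] [-6.85345989e-01  7.28215145e-01 -1.43677204e-04 -1.88604316e-03] [ 8.34801235e-01  1.56418174e-01 -2.82691201e-01 -1.53889706e-05
 -1.13546994e+00 -8.95430257e-01]
```

View pics/w1.png

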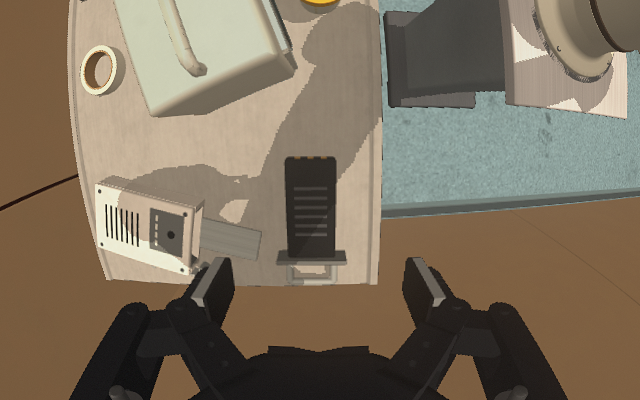

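The wrist view shows the slab top with nose corners at about (285,157) and (336,157), and the tail at about (287,250) and (335,250). The tongue end is near (258,245). I'll cast these to z=26 and check them against the known sizes.

Run:
```python
from h import *; import pickle
d=pickle.load(open("w1.pkl","rb")); im=d["image"]
c=im[140:300,170:370]; cv2.imwrite("pics/w1c.png",cv2.resize(c,None,fx=3.7,fy=3.7,interpolation=cv2.INTER_CUBIC)[:,:,::-1])
g=im.astype(int).mean(2)[140:262,270:350]; m=(g<75).astype(np.uint8)
m=cv2.morphologyEx(m,cv2.MORPH_CLOSE,np.ones((7,7)))
n,l,st,ce=cv2.connectedComponentsWithStats(m); k=1+np.argmax(st[1:,4]); print(st[k])
L=[];R=[]
for v in range(168,246):
    xs=np.where(l[v-140]==k)[0]
    L.append(onz(d,xs.min()+270-.5,v,26)); R.append(onz(d,xs.max()+270+.5,v,26))
for n_,P in (("L",L),("R",R)):
    P=np.array(P)[:,:2].astype(np.float32); f=cv2.fitLine(P,cv2.DIST_HUBER,0,.01,.01).ravel(); print(n_,f, np.degrees(np.arctan2(f[1],f[0])),P[0],P[-1])
for u in (292,300,310,320,330):
    ys=np.where(l[:,u-270]==k)[0]; print(u,ys.min()+140,onz(d,u,ys.min()+140-.5,26), ys.max()+140)
```

```text
[   7   17   69  105 5390]
L [6.4541586e-02 9.9791503e-01 4.7499207e+02 2.9266370e+02] 86.29946 [470.95868 233.26826] [477.8543  332.50827]
R [6.1977055e-02 9.9807757e-01 4.1432361e+02 2.9064877e+02] 86.44669 [411.18427 237.00948] [416.8797  336.38144]
292 157 [460.98759288 220.31427451  26.        ] 261
300 157 [451.72109403 220.89307633  26.        ] 261
310 157 [440.13571157 221.61671971  26.        ] 261
320 157 [428.54781846 222.3405199   26.        ] 261
330 157 [416.95741388 223.06447696  26.        ] 261
```

View pics/w1c.png

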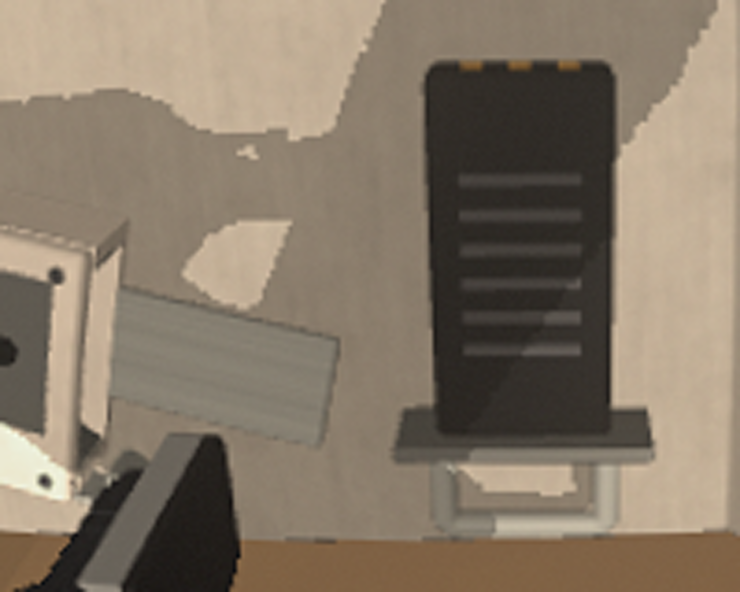

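Run:
```python
from h import *; import pickle
d=pickle.load(open("w1.pkl","rb"))
q=lambda x,y,z:print((x,y),onz(d,170+x/3.7,140+y/3.7,z).round(1))
print("faceplate inner top edge z34"); q(522,410,34)
print("faceplate corner ends"); q(403,410,34); q(646,410,34)
print("bar outer far edge z16"); q(525,535,16)
print("tongue end corners z10");q(340,338,10);q(320,445,10)
print("tongue root-ish");q(118,288,10);q(112,395,10)
```

```text
faceplate inner top edge z34
(522, 410) [446.8 338.6  34. ]
faceplate corner ends
(403, 410) [487.  336.1  34. ]
(646, 410) [404.9 341.3  34. ]
bar outer far edge z16
(525, 535) [450.1 398.8  16. ]
tongue end corners z10
(340, 338) [510.4 318.5  10. ]
(320, 445) [522.6 360.2  10. ]
tongue root-ish
(118, 288) [585.4 294.8  10. ]
(112, 395) [594.8 335.4  10. ]
```

Run:
```python
from h import *; import pickle
d=pickle.load(open("w1.pkl","rb"))
q=lambda x,y,z:print((x,y,z),onz(d,170+x/3.7,140+y/3.7,z).round(1))
q(522,447,34);q(522,433,26);q(522,460,34);q(403,408,0);q(640,408,0);q(525,523,21)
print(np.linalg.norm(d["world_from_camera"][:3,3]-[444,286,26]),d["world_from_camera"][:3,3])
```

```text
(522, 447, 34) [447.7 352.6  34. ]
(522, 433, 26) [447.8 351.5  26. ]
(522, 460, 34) [448.1 357.6  34. ]
(403, 408, 0) [492.6 352.2   0. ]
(640, 408, 0) [404.8 357.7   0. ]
(525, 523, 21) [449.5 390.6  21. ]
379.57377152314575 [428.35839979 161.76508535 384.32565405]
```

Slab length 130 and width 61 check out. Pack origin is (444.4, 286.5) with nose at −93.6°, and the jaw yaw already matches. Moving above the balance point.

>>> step_arm:
  series:
    - [0.03,0.06,-0.1,0,0,0]
    - [0.03,0.12,-0.2,0,0,0]
    - [0.03,0.12,-0.3,0,0,0]
    - [0.03,0.12,-0.35,0,0,0]
    - [0.03,0.12,-0.38,0,0,0]
    - [0.03,0.12,-0.38,0,0,0]
    - [0.03,0.12,-0.38,0,0,0]

```text
clock: 3.27
position: [446.5, 287.4, 92.1]
ee_rot: [-0.684, 0.729, -0.0, 0.001]
contact_force: [0.1, 0.3, 0.8]
gripper_width: 85.3
```

Run:
```python
from bench import arm
s=arm.read_state(); print(s["clock"],s["position"],s["ee_rot"],s["contact_force"])
```

```text
3.2667 [446.50236538 287.36232289  92.10906815] [-6.84464023e-01  7.29046323e-01 -1.85120145e-04  6.52523688e-04] [0.10478276 0.2889532  0.75988927]
```

>>> step_arm:
  series:
    - [-0.004,0.02,-0.05,0,0,0]
    - [-0.004,0.02,-0.1,0,0,0]
    - [-0.004,0.02,-0.14,0,0,0]
    - [-0.004,0.02,-0.14,0,0,0]
    - [-0.004,0.02,-0.14,0,0,0]

```text
clock: 3.68
position: [445.1, 296.1, 36.8]
ee_rot: [-0.685, 0.729, -0.0, 0.001]
contact_force: [0.4, 0.3, 0.8]
gripper_width: 85.4
```

>>> step_arm:
  series:
    - [0,0,-0.03,0,0,0]
    - [0,0,-0.06,0,0,0]
    - [0,0,-0.08,0,0,0]
    - [0,0,-0.085,0,0,0]
    - [0,0,-0.085,0,0,0]

```text
clock: 4.1
position: [444.6, 295.9, 1.9]
ee_rot: [-0.685, 0.729, -0.0, 0.001]
contact_force: [0.3, -0.5, -0.0]
gripper_width: 85.6
```

>>> step_arm:
  series:
    - [0,0,0,0,0,0]
    - [0,0,0,0,0,0]
    - [0,0,0,0,0,0]
    - [0,0,0,0,0,0]
    - [0,0,0,0,0,0]
    - [0,0,0,0,0,0]
  jaw: -1

```text
clock: 4.6
position: [445.0, 296.2, 2.6]
ee_rot: [-0.685, 0.729, -0.0, 0.001]
contact_force: [-0.4, -0.9, 5.0]
gripper_width: 60.8
```

>>> step_arm:
  series:
    - [0,0,0,0,0,0]
    - [0,0,0.02,0,0,0]
    - [0,0,0.06,0,0,0]
    - [0,0,0.12,0,0,0]
    - [0,0,0.18,0,0,0]
    - [0,0,0.2,0,0,0]
    - [0,0,0.2,0,0,0]

```text
clock: 5.18
position: [444.4, 296.1, 82.6]
ee_rot: [-0.684, 0.729, 0.0, 0.002]
contact_force: [-0.1, 0.1, -8.6]
gripper_width: 60.5
```

Run:
```python
from bench import arm
import cv2,pickle
s=arm.read_state(); print(s["clock"],s["position"],s["ee_rot"],s["contact_force"],s["wrist_torque"])
d=arm.get_image("wrist"); pickle.dump(d,open("w2.pkl","wb")); cv2.imwrite("pics/w2.png",d["image"][:,:,::-1])
```

```text
5.1833 [444.36092338 296.1456801   82.55602174] [-6.84495162e-01  7.29015284e-01  4.38442620e-04  1.70181704e-03] [-0.13088431  0.0859511  -8.57894779] [ 0.04624036 -0.06804809  0.04628635]
```

View pics/w2.png

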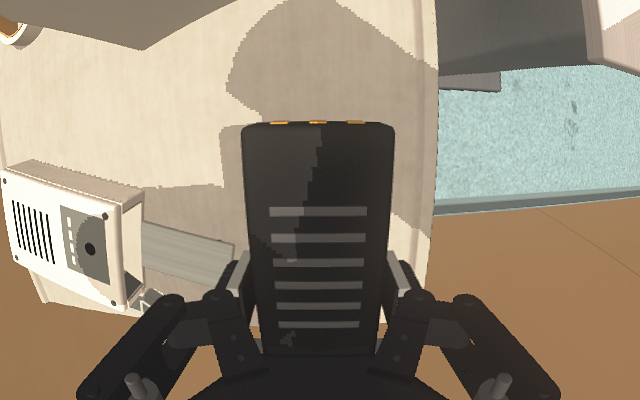

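The pack is lifted level (8.6 N, about 0.87 kg, almost no moment). Its nose edge is at v≈123 from u=243 to 394. I'll check the pose in hand and the tongue again.

Run:
```python
from h import *; import pickle
d=pickle.load(open("w2.pkl","rb")); im=d["image"]
cv2.imwrite("pics/w2c.png",cv2.resize(im[150:320,0:250],None,fx=3.2,fy=3.2,interpolation=cv2.INTER_CUBIC)[:,:,::-1])
z=80+26
g=im.astype(int).mean(2)
for v in (150,180,210,235):
    a=np.where(g[v,225:420]<75)[0]+225; 
    print(v,a.min(),a.max(),onz(d,a.min()-.5,v,z).round(1),onz(d,a.max()+.5,v,z).round(1))
print(onz(d,318,122.5,z,).round(1), [onz(d,318,122.5,z,True).round(1)])
for v in (150,235):
    a=np.where(g[v,225:420]<75)[0]+225;print(onz(d,a.min()-.5,v,z,True).round(1),onz(d,a.max()+.5,v,z,True).round(1))
```

```text
150 242 393 [469.3 233.4 106. ] [411.2 237.1 106. ]
180 244 391 [470.2 245.2 106. ] [411.9 248.9 106. ]
210 246 389 [471.1 257.8 106. ] [412.6 261.5 106. ]
235 248 387 [471.8 268.9 106. ] [413.3 272.6 106. ]
[439.4 225.1 106. ] [array([439.4, 224.5, 106. ])]
[470.1 232.8 106. ] [410.4 236.6 106. ]
[472.5 269.2 106. ] [412.7 273.  106. ]
```

View pics/w2c.png

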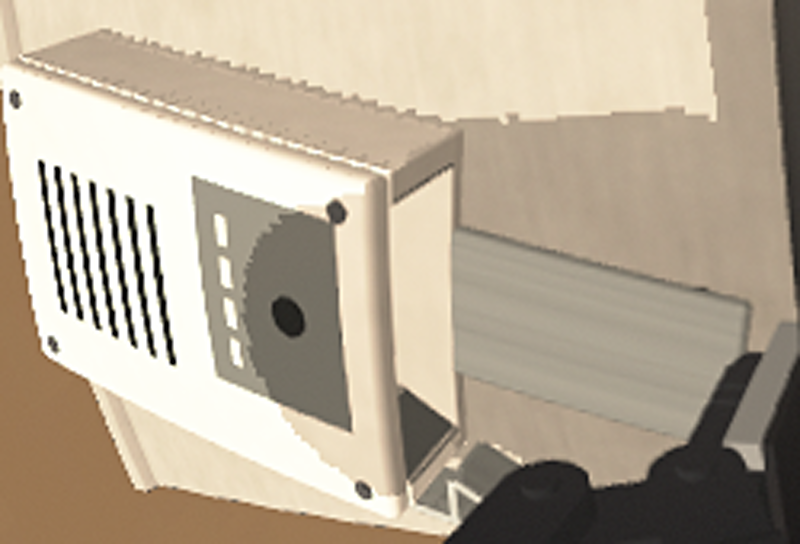

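I left out the fisheye flag in the w1 measurements, so I'm redoing them.

Run:
```python
from h import *; import pickle
d=pickle.load(open("w1.pkl","rb"))
q=lambda n,x,y,z:print(n,(x,y,z),onz(d,170+x/3.7,140+y/3.7,z,True).round(1))
q("slab tail",522,433,26);q("bar",525,523,21)
q("tongue",340,338,10);q("tongue",320,445,10);q("t root",118,288,10);q("t root",112,395,10)
print("nose",onz(d,310,156.5,26,True))
g=d["image"].astype(int).mean(2)
for v in (170,200,240):
    a=np.where(g[v,275:350]<75)[0]+275; print(onz(d,a.min()-.5,v,26,True).round(1),onz(d,a.max()+.5,v,26,True).round(1))
# w2
d=pickle.load(open("w2.pkl","rb"))
q=lambda n,x,y,z:print(n,onz(d,x/3.2,150+y/3.2,z,True).round(1))
q("tongue end near",748,302,10);q("tongue mid +side",455,228,10);q("tongue other side",455,370,10);q("other side",680,432,10)
for n,x,y in (("top A",8,65),("top B",385,178),("top C",405,515),("top D",45,355)): q(n,x,y,49)
```

```text
slab tail (522, 433, 26) [448.  352.4  26. ]
bar (525, 523, 21) [449.9 393.4  21. ]
tongue (340, 338, 10) [511.5 319.   10. ]
tongue (320, 445, 10) [525.1 362.3  10. ]
t root (118, 288, 10) [593.1 295.5  10. ]
t root (112, 395, 10) [604.7 338.7  10. ]
nose [440.17667615 221.22774372  26.        ]
[471.5 235.3  26. ] [411.2 239.2  26. ]
[473.6 272.6  26. ] [412.9 276.4  26. ]
[477.6 326.   26. ] [416.4 329.8  26. ]
tongue end near [512.3 318.9  10. ]
tongue mid +side [592.3 295.5  10. ]
tongue other side [606.2 338.3  10. ]
other side [539.  357.2  10. ]
top A [727.5 226.5  49. ]
top B [580.6 268.9  49. ]
top C [610.  361.3  49. ]
top D [760.1 319.1  49. ]
```

All checks agree. The base mouth is at (600, 316) with axis −16.7°, and the measured tongue end (518.5, 340.7) matches the predicted (518.5, 340.4). I'll swing the pack round to just in front of the mouth.

>>> step_arm:
  series:
    - [0.01,0.01,0,0,0,0.06]
    - [0.02,0.02,0,0,0,0.13]
    - [0.04,0.03,0,0,0,0.2]
    - [0.06,0.04,0,0,0,0.27]
    - [0.08,0.05,0,0,0,0.34]
    - [0.1,0.06,0,0,0,0.41]
    - [0.12,0.07,0,0,0,0.48]
    - [0.14,0.08,0,0,0,0.55]
    - [0.16,0.09,0,0,0,0.62]
    - [0.17,0.1,0,0,0,0.69]
    - [0.18,0.11,0,0,0,0.76]
    - [0.185,0.111,0,0,0,0.82]

```text
clock: 6.23
position: [516.9, 339.2, 77.4]
ee_rot: [0.985, -0.17, -0.002, 0.002]
contact_force: [-0.4, -0.0, -9.0]
gripper_width: 60.9
```

>>> step_arm:
  series:
    - [0,0,0,0,0,0.035]
    - [0,0,0,0,0,0.035]
    - [0,0,0,0,0,0.035]

```text
clock: 6.48
position: [516.6, 338.7, 78.3]
ee_rot: [0.989, -0.146, -0.002, 0.002]
contact_force: [-0.4, 0.2, -8.1]
gripper_width: 61.1
```

```bash
cat > look.py <<'E'
from bench import arm
from h import *
import pickle,sys
s=arm.read_state(); q=s["ee_rot"]
print(s["clock"],s["position"].round(2),"yaw",np.degrees(np.arctan2(q[1]**2-q[0]**2,2*q[0]*q[1]))%360,s["contact_force"].round(1),s["wrist_torque"].round(2),s["joints"].round(2),s["gripper_width"])
t=np.radians(-16.7);ux=np.array([np.cos(t),np.sin(t)]);uy=np.array([-ux[1],ux[0]]);r=s["position"][:2]-[599.9,316.0]
print("in base frame",r@ux,r@uy)
for n in sys.argv[2:]:
    d=arm.get_image(n); pickle.dump(d,open(f"{n}{sys.argv[1]}.pkl","wb")); cv2.imwrite(f"pics/{n}{sys.argv[1]}.png",d["image"][:,:,::-1])
E
python3 look.py 3 wrist top scene
```

```text
6.4833 [516.6  338.7   78.25] yaw 253.229480642856 [-0.4  0.2 -8.1] [-0.01 -0.01  0.04] [ 0.84  0.52 -0.19 -0.   -0.86  0.44] 61.06744350285497
in base frame -86.30598507751544 -2.1923358474761194
```

View pics/wrist3.png

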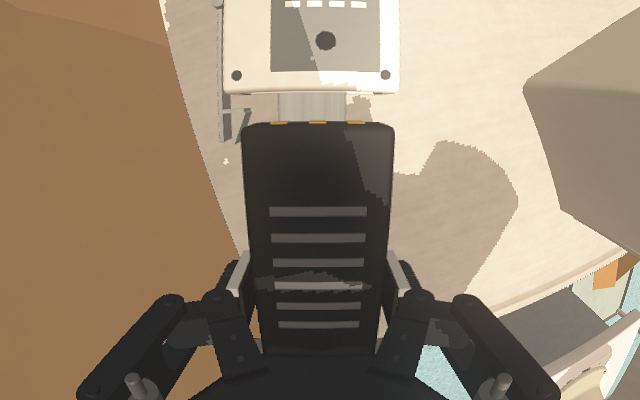

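View pics/scene3.png

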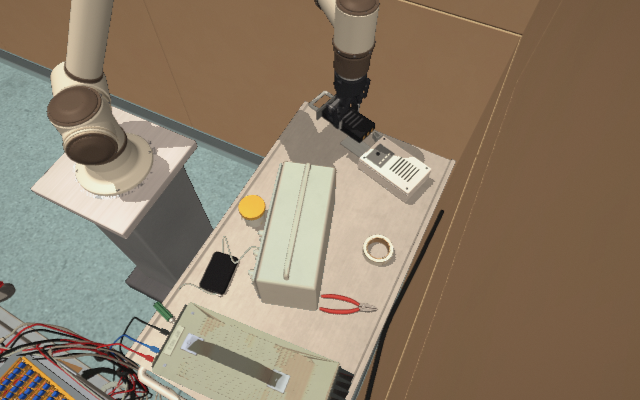

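The wrist view has the pack nose edge at v≈122 (u 243–394), the tongue showing beyond it at u 278–347, and the base front edge at u 225–398. I'll measure how well they line up.

Run:
```python
from h import *; import pickle
d=pickle.load(open("wrist3.pkl","rb")); im=d["image"]
cv2.imwrite("pics/w3c.png",cv2.resize(im[0:150,200:410],None,fx=3.8,fy=3.8,interpolation=cv2.INTER_CUBIC)[:,:,::-1])
```

```text
(no output)
```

View pics/w3c.png

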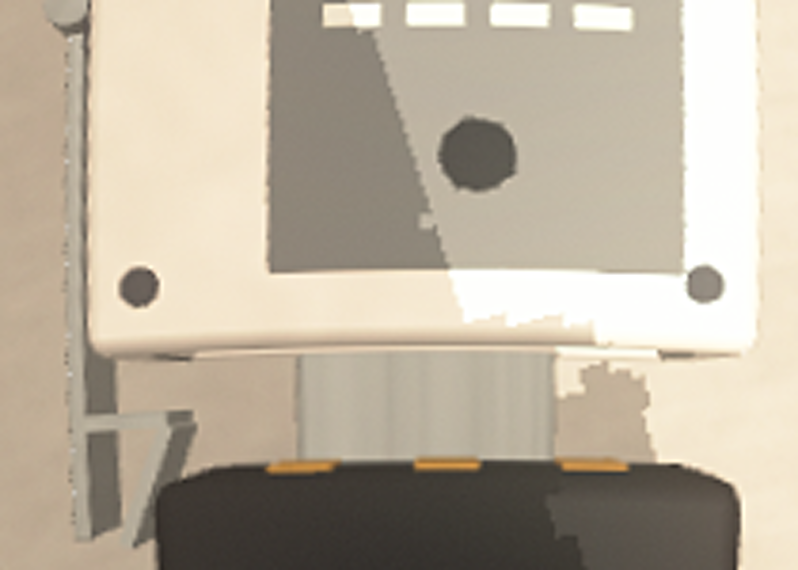

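Run:
```python
from h import *; import pickle
d=pickle.load(open("wrist3.pkl","rb"))
t=np.radians(-16.7);ux=np.array([np.cos(t),np.sin(t)]);uy=np.array([-ux[1],ux[0]])
def q(n,x,y,z):
    P=onz(d,200+x/3.8,y/3.8,z,True)[:2];r=P-[599.9,316.0];print(n,P.round(1),"base:",round(r@ux,1),round(r@uy,1))
q("screw L",139,286,49);q("screw R",705,284,49)
q("corner L edge",90,200,49);q("R edge",758,200,49)
q("front edge",425,348,49)
q("tongue L",299,400,10);q("tongue R",554,400,10)
for z in (76,):
    q("nose L",160,540,z+26);q("nose R",740,540,z+26); q("contacts mid",447,466,z+23)
g=d["image"].astype(int).mean(2)
for v in (170,230):
    a=np.where(g[v,225:420]<75)[0]+225
    for u in (a.min()-.5,a.max()+.5): q("slab",(u-200)*3.8,v*3.8,102)
```

```text
screw L [622.1 354.3] base: 10.3 43.0
screw R [598.2 275.8] base: 9.9 -39.0
corner L edge [637.3 357.4] base: 24.0 50.4
R edge [608.6 264.3] base: 23.2 -47.0
front edge [599.9 317.5] base: -0.5 1.4
tongue L [599.2 341.6] base: -8.0 24.3
tongue R [586.  298.5] base: -8.3 -20.8
nose L [587.7 349. ] base: -21.2 28.1
nose R [570.3 291.9] base: -21.4 -31.6
contacts mid [585.7 318.8] base: -14.5 -1.4
slab [577.1 352.7] base: -32.4 28.6
slab [559.6 295.5] base: -32.7 -31.2
slab [552.2 360.1] base: -58.4 28.5
slab [534.7 302.8] base: -58.7 -31.4
```

The base axis sits about 3 mm to +y of the pack in this view. I'll shift and lower to just above the tongue, then compare again with less parallax.

>>> step_arm:
  series:
    - [0.002,0.0065,-0.03,0,0,0]
    - [0.002,0.0065,-0.07,0,0,0]
    - [0.002,0.0065,-0.11,0,0,0]
    - [0.002,0.0065,-0.14,0,0,0]
    - [0.002,0.0065,-0.15,0,0,0]
    - [0.002,0.0065,-0.15,0,0,0]
    - [0.002,0.0065,-0.15,0,0,0]

```text
clock: 7.22
position: [519.3, 342.9, 21.2]
ee_rot: [0.99, -0.145, 0.0, -0.0]
contact_force: [0.2, -0.0, -7.6]
gripper_width: 60.7
```

```bash
python3 look.py 4 wrist
python3 - <<'E'
from h import *; import pickle
d=pickle.load(open("wrist4.pkl","rb")); im=d["image"]
cv2.imwrite("pics/w4c.png",cv2.resize(im[0:150,200:410],None,fx=3.8,fy=3.8,interpolation=cv2.INTER_CUBIC)[:,:,::-1])
E
```

```text
7.2167 [519.3  342.86  21.21] yaw 253.38274762625775 [ 0.2 -0.  -7.6] [ 0.06 -0.04 -0.02] [ 0.84  0.59 -0.23  0.   -0.74  0.44] 60.702518678031815
in base frame -84.91904829157937 2.57082149772398
```

View pics/w4c.png

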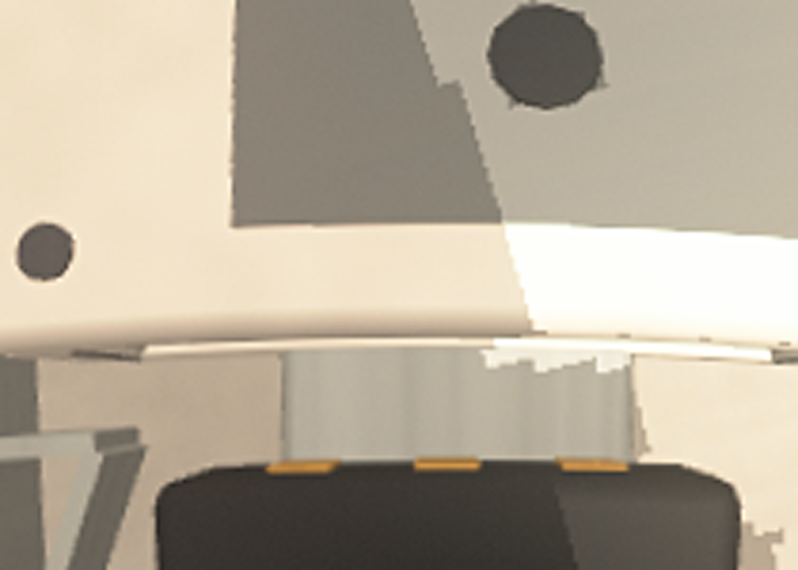

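Run:
```python
from h import *; import pickle
d=pickle.load(open("wrist4.pkl","rb"))
t=np.radians(-16.7);ux=np.array([np.cos(t),np.sin(t)]);uy=np.array([-ux[1],ux[0]])
def q(n,x,y,z):
    P=onz(d,200+x/3.8,y/3.8,z,True)[:2];r=P-[599.9,316.0];print(n,"base:",round(r@ux,1),round(r@uy,1))
q("screw L",45,251,49)
im=d["image"]; 
q("tongue L",282,420,10);q("tongue R",634,420,10);q("tongue L",282,455,10);q("tongue R",634,455,10);q("front edge",447,335,49)
q("contacts",447,466,19+23)
g=im.astype(int).mean(2)
for v in (150,190,230):
    a=np.where(g[v,225:420]<75)[0]+225
    for u in (a.min()-.5,a.max()+.5): q("slab",(u-200)*3.8,v*3.8,19+26)
cv2.imwrite("pics/w4d.png",im[0:110,180:480,::-1])
```

```text
screw L base: 10.3 43.2
tongue L base: -8.8 24.8
tongue R base: -8.7 -20.8
tongue L base: -13.4 24.9
tongue R base: -13.4 -20.9
front edge base: 0.0 3.5
contacts base: -13.2 3.5
slab base: -23.2 33.4
slab base: -23.2 -26.4
slab base: -39.6 33.2
slab base: -39.6 -26.1
slab base: -57.2 33.2
slab base: -57.3 -26.7
```

View pics/w4d.png

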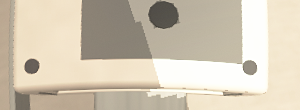

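>>> step_arm:
  series:
    - [-0.001,-0.003,-0.008,0,0,0]
    - [-0.001,-0.003,-0.014,0,0,0]
    - [-0.001,-0.003,-0.017,0,0,0]
    - [-0.001,-0.003,-0.017,0,0,0]
    - [-0.001,-0.003,-0.017,0,0,0]

```text
clock: 7.68
position: [518.5, 341.3, 14.4]
ee_rot: [0.989, -0.145, 0.0, -0.0]
contact_force: [0.4, 0.8, -8.4]
gripper_width: 60.6
```

```bash
python3 look.py 5 wrist scene;python3 - <<'E'
from h import *; import pickle
d=pickle.load(open("wrist5.pkl","rb")); im=d["image"]
t=np.radians(-16.7);ux=np.array([np.cos(t),np.sin(t)]);uy=np.array([-ux[1],ux[0]])
def q(n,x,y,z):
    P=onz(d,x,y,z,True)[:2];r=P-[599.9,316.0];print(n,"base:",round(r@ux,1),round(r@uy,1))
g=im.astype(int).mean(2)
v=160;a=np.where(g[v,225:420]<75)[0]+225
for u in (a.min()-.5,a.max()+.5): q("slab",u,v,11.5+26)
c=cv2.resize(im[80:140,200:440],None,fx=3.3,fy=3.3,interpolation=cv2.INTER_CUBIC)[:,:,::-1]; cv2.imwrite("pics/w5c.png",c)
s=pickle.load(open("scene5.pkl","rb"))["image"][95:215,280:440]; cv2.imwrite("pics/s5c.png",cv2.resize(s,None,fx=5,fy=5,interpolation=cv2.INTER_CUBIC)[:,:,::-1])
E
```

```text
7.6833 [518.51 341.32  14.4 ] yaw 253.36139683094962 [ 0.4  0.8 -8.4] [-0.03  0.04  0.01] [ 0.84  0.6  -0.24  0.   -0.73  0.44] 60.55377006673999
in base frame -85.23153219583067 0.8652483810308169
slab base: -27.6 31.7
slab base: -27.7 -28.1
```

View pics/w5c.png

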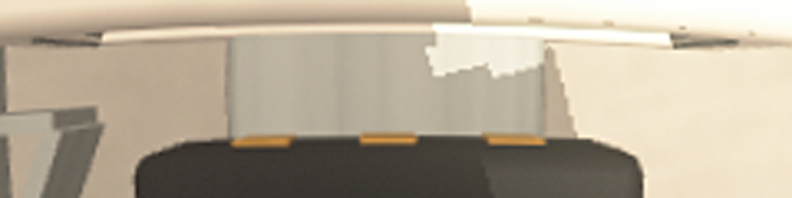

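View pics/s5c.png

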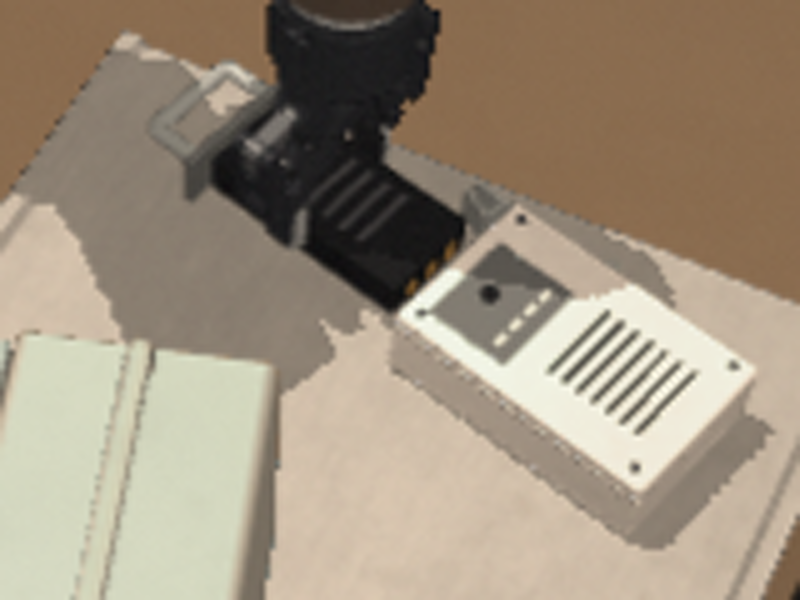

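Pack (+1.8) and tongue (+2.0) are now aligned. Sliding the nose 20 mm forward, just inside.

>>> step_arm:
  series:
    - [0.01,-0.003,0,0,0,0]
    - [0.02,-0.006,0,0,0,0]
    - [0.03,-0.009,0,0,0,0]
    - [0.04,-0.012,0,0,0,0]
    - [0.05,-0.015,0,0,0,0]
    - [0.05,-0.015,0,0,0,0]
    - [0.05,-0.015,0,0,0,0]

```text
clock: 8.37
position: [538.8, 335.1, 14.2]
ee_rot: [0.989, -0.145, -0.0, 0.0]
contact_force: [-0.5, 0.5, -9.1]
gripper_width: 60.8
```

>>> step_arm:
  series:
    - [0,0,-0.002,0,0,0]
    - [0,0,-0.004,0,0,0]
    - [0,0,-0.005,0,0,0]
    - [0,0,-0.005,0,0,0]

```text
clock: 8.7
position: [538.4, 335.3, 12.8]
ee_rot: [0.99, -0.144, 0.0, 0.0]
contact_force: [-0.8, -0.1, -4.6]
gripper_width: 60.7
```

>>> step_arm:
  series:
    - [0,0,-0.001,0,0,0]
    - [0,0,-0.001,0,0,0]

```text
clock: 8.87
position: [538.4, 335.3, 12.7]
ee_rot: [0.99, -0.145, 0.0, 0.0]
contact_force: [-2.6, -1.3, -1.3]
gripper_width: 60.5
```

>>> step_arm:
  series:
    - [0,0,0,0,0,0]
    - [0,0,0,0,0,0]
    - [0,0,0,0,0,0]
    - [0,0,0,0,0,0]
    - [0,0,0,0,0,0]
  jaw: 1

```text
clock: 9.28
position: [539.0, 335.8, 12.5]
ee_rot: [0.989, -0.145, 0.001, -0.001]
contact_force: [0.2, 0.5, 1.0]
gripper_width: 85.4
```

>>> step_arm:
  series:
    - [0,0,0.02,0,0,0]
    - [0,0,0.06,0,0,0]
    - [0,0,0.12,0,0,0]
    - [0,0,0.2,0,0,0]
    - [0,0,0.25,0,0,0]
    - [0,0,0.25,0,0,0]
    - [0,0,0.25,0,0,0]

```text
clock: 9.87
position: [539.2, 336.0, 114.2]
ee_rot: [0.989, -0.145, 0.001, -0.002]
contact_force: [-0.3, -0.1, -1.3]
gripper_width: 85.8
```

```bash
python3 look.py 6 wrist scene
```

```text
9.8667 [539.17 336.05 114.22] yaw 253.35864175808607 [-0.3 -0.1 -1.3] [ 0.01  0.05 -0.  ] [ 0.81  0.5  -0.12 -0.   -0.95  0.47] 85.77769823321567
in base frame -63.93095396465248 1.7488830718527808
```

View pics/wrist6.png

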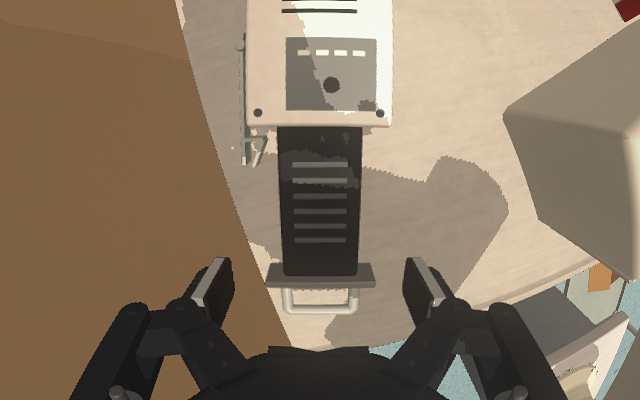

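The pack sits on the tongue with its nose under the base front edge (v≈127). The faceplate is at v≈275 and the bar at about (320,308). I'll measure the bar and the slab's heading.

Run:
```python
from h import *; import pickle
d=pickle.load(open("wrist6.pkl","rb")); im=d["image"]
cv2.imwrite("pics/w6c.png",cv2.resize(im[255:325,255:385],None,fx=6,fy=6,interpolation=cv2.INTER_CUBIC)[:,:,::-1])
t=np.radians(-16.7);ux=np.array([np.cos(t),np.sin(t)]);uy=np.array([-ux[1],ux[0]])
def q(n,x,y,z):
    P=onz(d,x,y,z,True)[:2];r=P-[599.9,316.0];print(n,P.round(1),"base:",round(r@ux,1),round(r@uy,1))
g=im.astype(int).mean(2)
for v in (150,200,250):
    a=np.where(g[v,270:375]<85)[0]+270
    for u in (a.min()-.5,a.max()+.5): q("slab",u,v,36)
```

```text
slab [592.1 351.6] base: -17.7 31.8
slab [574.9 294.2] base: -17.7 -28.1
slab [555.7 362.2] base: -55.6 31.6
slab [538.2 303.8] base: -55.6 -29.4
slab [515.5 374.6] base: -97.7 31.8
slab [498.  316.2] base: -97.7 -29.1
```

View pics/w6c.png

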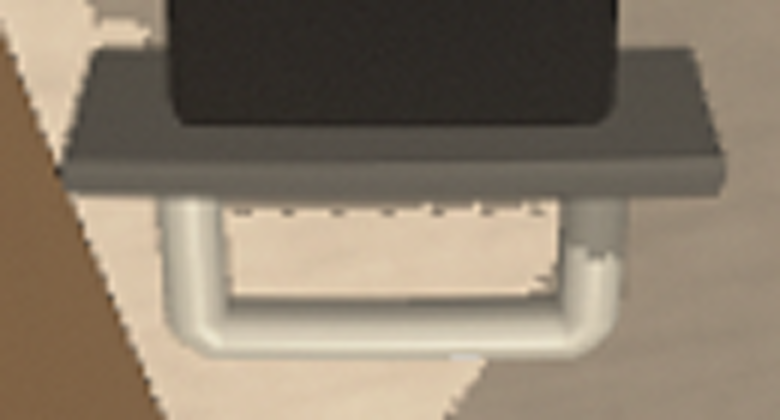

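Run:
```python
from h import *; import pickle
d=pickle.load(open("wrist6.pkl","rb"))
t=np.radians(-16.7);ux=np.array([np.cos(t),np.sin(t)]);uy=np.array([-ux[1],ux[0]])
def q(n,x,y,z):
    P=onz(d,255+x/6,255+y/6,z,True)[:2];r=P-[599.9,316.0];print(n,P.round(1),"base:",round(r@ux,1),round(r@uy,1))
q("bar mid",392,327,26);q("bar L",190,345,26);q("bar R",590,345,26);q("plate top outer",392,195,44);q("slab tail",392,127,36)
q("bar near edge",392,298,26);q("far",392,357,26)
```

```text
bar mid [441.7 363.9] base: -165.3 0.5
bar L [446.8 395.3] base: -169.5 32.0
bar R [428.8 335.5] base: -169.5 -30.5
plate top outer [477.3 353.5] base: -128.2 0.7
slab tail [483.2 351.7] base: -122.1 0.7
bar near edge [447.2 362.3] base: -159.6 0.5
far [435.8 365.7] base: -171.4 0.4
```

>>> step_arm:
  series:
    - [-0.03,0.01,0,0,0,-0.07]
    - [-0.06,0.02,0,0,0,-0.15]
    - [-0.09,0.03,0,0,0,-0.23]
    - [-0.12,0.035,0,0,0,-0.31]
    - [-0.15,0.04,0,0,0,-0.39]
    - [-0.18,0.05,0,0,0,-0.47]
    - [-0.21,0.06,0,0,0,-0.55]
    - [-0.239,0.07,0,0,0,-0.63]
    - [-0.239,0.07,0,0,0,-0.71]
    - [-0.239,0.07,0,0,0,-0.79]
    - [-0.239,0.07,0,0,0,-0.87]
    - [-0.239,0.07,0,0,0,-0.94]
  jaw: -0.35

```text
clock: 10.97
position: [442.2, 362.7, 110.4]
ee_rot: [-0.632, 0.775, -0.0, -0.002]
contact_force: [-0.4, 0.2, 1.0]
gripper_width: 27.7
```

>>> step_arm:
  series:
    - [0,0,0,0,0,-0.06]
    - [0,0,0,0,0,-0.06]
    - [0,0,0,0,0,-0.06]

```text
clock: 11.22
position: [442.5, 362.8, 110.8]
ee_rot: [-0.598, 0.801, -0.0, -0.001]
contact_force: [-0.3, -0.5, -0.8]
gripper_width: 27.9
```

```bash
python3 look.py 7 wrist
```

```text
11.2167 [442.46 362.8  110.78] yaw 163.49882948008798 [-0.3 -0.5 -0.8] [-0.01  0.01 -0.02] [ 0.97  0.41 -0.28 -0.   -0.88 -1.26] 27.94566233566775
in base frame -164.24826563707686 -0.41481545679269516
```

View pics/wrist7.png

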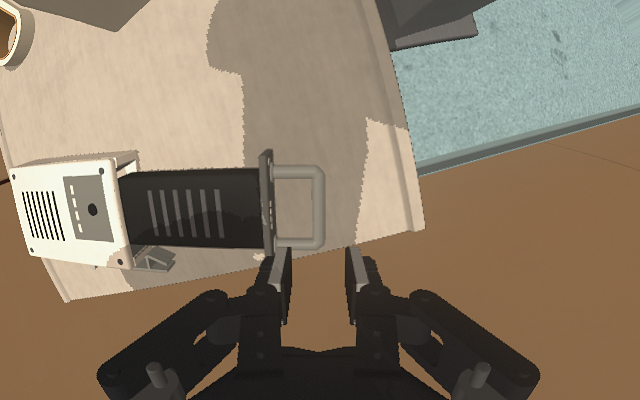

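The bar is at (318,205), lined up with the finger centre (u≈319). I'll check its base x from here.

Run:
```python
from h import *; import pickle
d=pickle.load(open("wrist7.pkl","rb")); im=d["image"]
t=np.radians(-16.7);ux=np.array([np.cos(t),np.sin(t)]);uy=np.array([-ux[1],ux[0]])
def q(n,x,y,z):
    P=onz(d,x,y,z,True)[:2];r=P-[599.9,316.0];print(n,P.round(1),"base:",round(r@ux,1),round(r@uy,1))
print(im[205,300:335].mean(1).round().tolist(), im[205,255:285].mean(1).round().tolist())
q("bar in",313,205,26);q("bar out",325.5,205,26);q("plate outer",275,200,44)
```

```text
[137.0, 136.0, 139.0, 138.0, 139.0, 138.0, 138.0, 138.0, 138.0, 138.0, 138.0, 138.0, 126.0, 125.0, 133.0, 137.0, 138.0, 138.0, 136.0, 133.0, 130.0, 124.0, 119.0, 111.0, 107.0, 118.0, 139.0, 139.0, 139.0, 139.0, 138.0, 137.0, 137.0, 137.0, 137.0] [48.0, 48.0, 47.0, 43.0, 39.0, 52.0, 91.0, 127.0, 95.0, 95.0, 95.0, 94.0, 87.0, 78.0, 88.0, 143.0, 90.0, 56.0, 57.0, 67.0, 97.0, 134.0, 133.0, 134.0, 135.0, 137.0, 136.0, 135.0, 135.0, 135.0]
bar in [444.9 359.5] base: -161.0 -2.8
bar out [435.6 362.3] base: -170.7 -2.9
plate outer [467.8 342.5] base: -134.1 -12.6
```

>>> step_arm:
  series:
    - [0,0.003,-0.05,0,0,0]
    - [0,0.003,-0.1,0,0,0]
    - [0,0.003,-0.14,0,0,0]
    - [0,0.003,-0.16,0,0,0]
    - [0,0.003,-0.18,0,0,0]
    - [0,0.003,-0.18,0,0,0]

```text
clock: 11.77
position: [442.4, 363.8, 38.4]
ee_rot: [-0.598, 0.802, -0.0, -0.001]
contact_force: [0.1, -0.6, 0.5]
gripper_width: 27.3
```

>>> step_arm:
  series:
    - [0,0,-0.02,0,0,0]
    - [0,0,-0.04,0,0,0]
    - [0,0,-0.06,0,0,0]
    - [0,0,-0.06,0,0,0]
    - [0,0,-0.06,0,0,0]

```text
clock: 12.18
position: [442.7, 364.3, 15.4]
ee_rot: [-0.597, 0.802, -0.0, -0.0]
contact_force: [-0.7, 0.2, -0.3]
gripper_width: 27.7
```

```bash
python3 look.py 8 wrist
```

```text
12.1833 [442.72 364.25  15.43] yaw 163.36903503778836 [-0.7  0.2 -0.3] [-0.01  0.02 -0.01] [ 0.97  0.54 -0.37  0.   -0.67 -1.26] 27.7333107267082
in base frame -164.41485987092426 1.0508823533383804
```

View pics/wrist8.png

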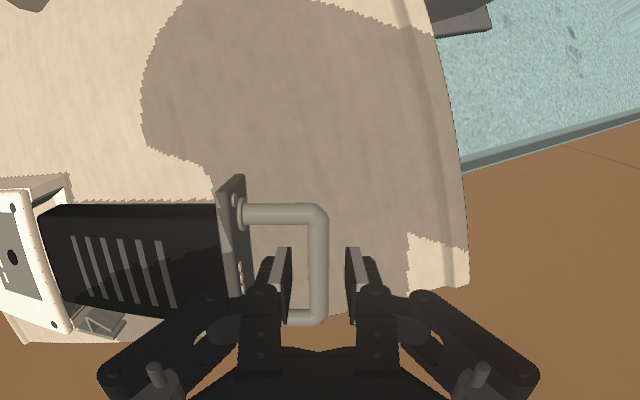

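The fingers straddle the bar (bar at u≈318, pads at u≈283 and 357). Closing on it.

>>> step_arm:
  series:
    - [0,0,-0.003,0,0,0]
    - [0,0,-0.003,0,0,0]
    - [0,0,-0.003,0,0,0]
    - [0,0,-0.003,0,0,0]
    - [0,0,-0.003,0,0,0]
    - [0,0,-0.003,0,0,0]
  jaw: -1

```text
clock: 12.73
position: [442.9, 364.8, 15.1]
ee_rot: [-0.597, 0.802, 0.0, 0.0]
contact_force: [-0.3, -0.5, 1.6]
gripper_width: 7.6
```

```bash
python3 look.py 9
```

```text
12.7333 [442.95 364.83  15.05] yaw 163.3754372697895 [-0.3 -0.5  1.6] [ 0.2   0.42 -0.01] [ 0.97  0.54 -0.37  0.   -0.66 -1.26] 7.577624190571575
in base frame -164.36194909096437 1.668718934247174
```

>>> step_arm:
  series:
    - [0.01,-0.003,0,0,0,0]
    - [0.025,-0.0075,0,0,0,0]
    - [0.04,-0.012,0,0,0,0]
    - [0.06,-0.018,0,0,0,0]
    - [0.08,-0.024,0,0,0,0]
    - [0.1,-0.03,0,0,0,0]
    - [0.12,-0.036,0,0,0,0]
    - [0.12,-0.036,0,0,0,0]
    - [0.12,-0.036,0,0,0,0]

```text
clock: 13.48
position: [491.2, 350.0, 15.1]
ee_rot: [-0.597, 0.802, -0.0, 0.0]
contact_force: [-0.5, -1.5, 4.3]
gripper_width: 7.5
```

```bash
python3 look.py 10 wrist
```

```text
13.4833 [491.21 349.98  15.14] yaw 163.34645897887188 [-0.5 -1.5  4.3] [-0.28  0.24 -0.04] [ 0.89  0.58 -0.29  0.   -0.7  -1.18] 7.465292903739049
in base frame -113.86786420197399 1.3138472292869139
```

View pics/wrist10.png

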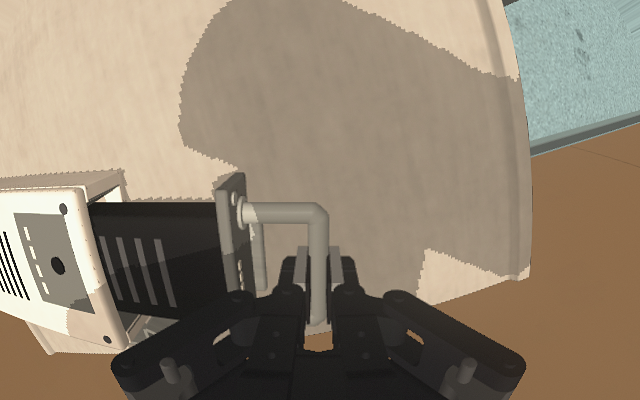

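The pack is going in straight with low forces. I'll continue to just before the catch.

>>> step_arm:
  series:
    - [0.01,-0.003,0,0,0,0]
    - [0.025,-0.0075,0,0,0,0]
    - [0.04,-0.012,0,0,0,0]
    - [0.06,-0.018,0,0,0,0]
    - [0.08,-0.024,0,0,0,0]
    - [0.1,-0.03,0,0,0,0]
    - [0.1,-0.03,0,0,0,0]
    - [0.1,-0.03,0,0,0,0]

```text
clock: 14.2
position: [530.8, 338.3, 15.1]
ee_rot: [-0.597, 0.802, 0.0, 0.0]
contact_force: [-2.8, -0.1, 4.8]
gripper_width: 7.3
```

```bash
python3 look.py 11 wrist scene
```

```text
14.2 [530.79 338.29  15.12] yaw 163.37085210077512 [-2.8 -0.1  4.8] [ 0.02  0.67 -0.02] [ 0.82  0.61 -0.22  0.   -0.74 -1.11] 7.2514931203839526
in base frame -72.60389527687619 1.486829157664424
```

View pics/wrist11.png

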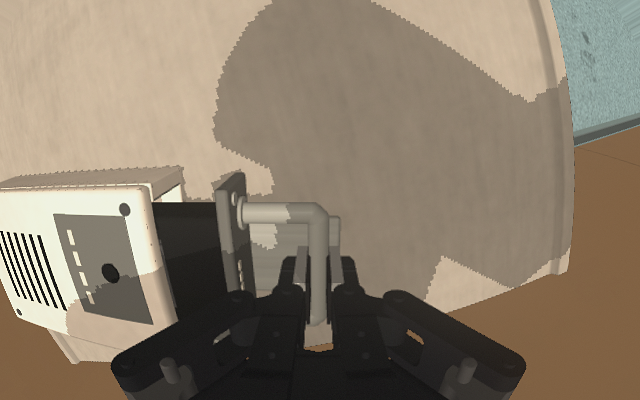

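>>> step_arm:
  series:
    - [0.01,-0.003,0,0,0,0]
    - [0.02,-0.006,0,0,0,0]
    - [0.03,-0.009,0,0,0,0]
    - [0.04,-0.012,0,0,0,0]
    - [0.04,-0.012,0,0,0,0]

```text
clock: 14.72
position: [545.2, 333.5, 15.1]
ee_rot: [-0.597, 0.802, 0.001, -0.001]
contact_force: [-7.1, 1.2, 7.8]
gripper_width: 7.1
```

>>> step_arm:
  series:
    - [0.006,-0.002,0,0,0,0]
    - [0.012,-0.004,0,0,0,0]
    - [0.018,-0.0055,0,0,0,0]
    - [0.018,-0.0055,0,0,0,0]

```text
clock: 15.05
position: [551.7, 331.4, 15.1]
ee_rot: [-0.597, 0.802, 0.001, -0.002]
contact_force: [-9.3, 1.6, 9.1]
gripper_width: 7.2
```

```bash
python3 look.py 12 wrist scene
```

```text
15.05 [551.75 331.41  15.09] yaw 163.38151085040715 [-9.3  1.6  9.1] [ 0.59  2.71 -0.02] [ 0.79  0.63 -0.18 -0.   -0.77 -1.08] 7.167021900252537
in base frame -50.548138281922206 0.9195977422344424
```

View pics/wrist12.png

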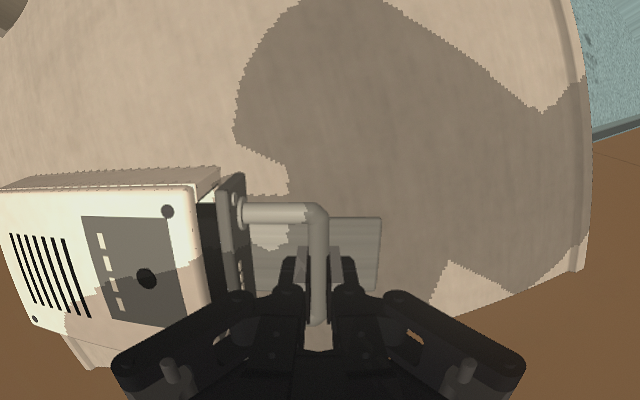

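>>> step_arm:
  series:
    - [0.006,-0.002,0,0,0,0]
    - [0.012,-0.0036,0,0,0,0]
    - [0.018,-0.0054,0,0,0,0]
    - [0.018,-0.0054,0,0,0,0]

```text
clock: 15.48
position: [559.3, 329.4, 15.1]
ee_rot: [-0.597, 0.802, 0.001, -0.001]
contact_force: [-7.3, 1.9, 8.9]
gripper_width: 7.4
```

>>> step_arm:
  series:
    - [0.003,-0.001,0,0,0,0]
    - [0.006,-0.002,0,0,0,0]
    - [0.006,-0.002,0,0,0,0]
    - [0.006,-0.002,0,0,0,0]

```text
clock: 15.82
position: [560.9, 329.1, 15.1]
ee_rot: [-0.597, 0.802, 0.001, -0.002]
contact_force: [-10.3, 3.0, 9.3]
gripper_width: 7.3
```

```bash
python3 look.py 13 wrist scene top
```

```text
15.8167 [560.86 329.06  15.11] yaw 163.3751375832859 [-10.3   3.    9.3] [ 1.17  3.14 -0.03] [ 0.78  0.64 -0.16 -0.   -0.78 -1.07] 7.276141730737839
in base frame -41.14267631500739 1.295669362547791
```

View pics/wrist13.png

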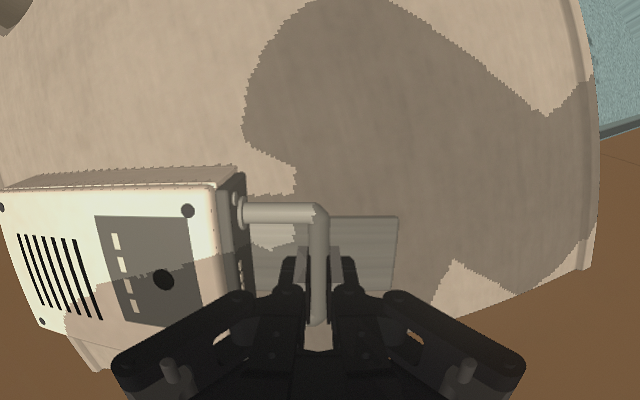

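Nearly home. The plate is at u≈230–245 and the base front at about 217. Pressing a few mm more while I watch the force.

>>> step_arm:
  series:
    - [0.003,-0.001,0,0,0,0]
    - [0.006,-0.002,0,0,0,0]
    - [0.006,-0.002,0,0,0,0]
    - [0.006,-0.002,0,0,0,0]

```text
clock: 16.3
position: [561.1, 329.0, 15.1]
ee_rot: [-0.597, 0.802, 0.002, -0.003]
contact_force: [-16.9, 7.5, 12.6]
gripper_width: 7.5
```

>>> step_arm:
  series:
    - [0.003,-0.001,0,0,0,0]
    - [0.005,-0.0015,0,0,0,0]
    - [0.005,-0.0015,0,0,0,0]
    - [0.005,-0.0015,0,0,0,0]

```text
clock: 16.63
position: [561.2, 329.0, 15.1]
ee_rot: [-0.597, 0.802, 0.003, -0.004]
contact_force: [-24.3, 10.7, 14.8]
gripper_width: 7.4
```

It has hit a hard stop at base x ≈ −41 (expected −42). Checking the catch before I let go.

```bash
python3 look.py 14 scene top
python3 - <<'E'
import cv2,numpy as np
s=cv2.imread("pics/scene14.png")[115:190,340:440]; t=cv2.imread("pics/top14.png")[120:220,205:285]
a=cv2.resize(s,None,fx=4.5,fy=4.5,interpolation=cv2.INTER_CUBIC);b=cv2.resize(t,None,fx=4,fy=4,interpolation=cv2.INTER_CUBIC)
h=max(a.shape[0],b.shape[0]);p=lambda i:cv2.copyMakeBorder(i,0,h-i.shape[0],0,0,0)
cv2.imwrite("pics/c14.png",np.hstack([p(a),p(b)]))
E
```

```text
16.6333 [561.16 328.96  15.06] yaw 163.36702427060513 [-24.3  10.7  14.8] [ 2.99  6.91 -0.09] [ 0.78  0.64 -0.15 -0.01 -0.79 -1.06] 7.395686206118902
in base frame -40.82888415910452 1.2842450620960317
```

View pics/c14.png

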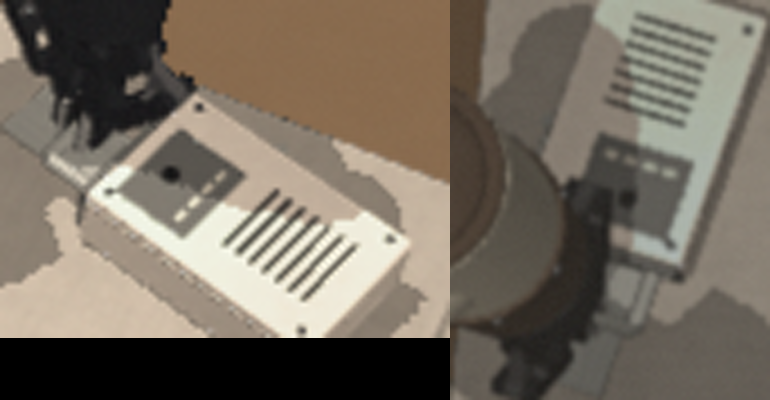

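>>> step_arm:
  series:
    - [-0.005,0.0015,0,0,0,0]
    - [-0.008,0.0025,0,0,0,0]
    - [-0.008,0.0025,0,0,0,0]

```text
clock: 16.98
position: [561.0, 329.1, 15.1]
ee_rot: [-0.598, 0.802, 0.001, -0.002]
contact_force: [-13.7, 6.1, 10.7]
gripper_width: 7.5
```

>>> step_arm:
  series:
    - [0,0,0,0,0,0]
    - [0,0,0,0,0,0]
    - [0,0,0,0,0,0]
    - [0,0,0,0,0,0]
  jaw: -0.35

```text
clock: 17.32
position: [565.0, 327.4, 14.2]
ee_rot: [-0.597, 0.802, -0.0, -0.0]
contact_force: [0.5, 0.6, 0.8]
gripper_width: 28.0
```

```bash
python3 look.py 15 wrist
```

```text
17.3167 [565.04 327.42  14.18] yaw 163.34210012072438 [0.5 0.6 0.8] [ 0.02  0.06 -0.01] [ 0.77  0.64 -0.15  0.   -0.78 -1.06] 28.03951163443037
in base frame -36.671370808803836 0.9245722974723147
```

View pics/wrist15.png

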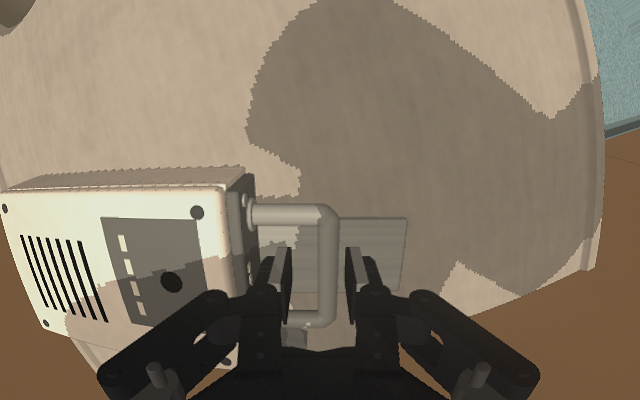

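Released, with no contact force. Lifting clear and looking.

>>> step_arm:
  series:
    - [-0.008,0.002,0.03,0,0,0]
    - [-0.008,0.002,0.08,0,0,0]
    - [-0.008,0.002,0.15,0,0,0]
    - [-0.008,0.002,0.23,0,0,0]
    - [-0.02,0.01,0.31,0,0,0]
    - [-0.05,0.03,0.38,0,0,0]
    - [-0.1,0.08,0.42,0,0,0]
    - [-0.15,0.12,0.42,0,0,0]
    - [-0.15,0.12,0.42,0,0,0]
    - [-0.15,0.12,0.42,0,0,0]

```text
clock: 18.2
position: [504.1, 376.4, 184.0]
ee_rot: [-0.598, 0.801, 0.0, 0.001]
contact_force: [0.4, -0.6, -1.1]
gripper_width: 27.8
```

```bash
python3 look.py 16 wrist scene top
```

```text
18.2 [504.08 376.41 183.97] yaw 163.46884495246528 [ 0.4 -0.6 -1.1] [ 0.01 -0.02  0.01] [ 0.9   0.43 -0.05 -0.   -1.09 -1.19] 27.806568760020177
in base frame -109.13577972872001 30.329987681096906
```

View pics/wrist16.png

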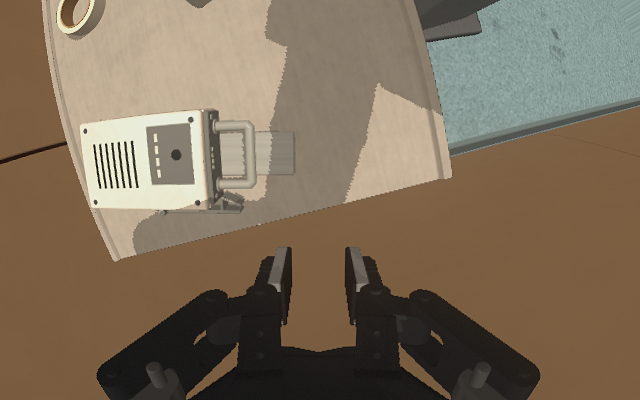

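Run:
```python
import cv2,numpy as np
s=cv2.imread("pics/scene16.png")[120:180,335:435]; w=cv2.imread("pics/wrist16.png")[100:220,150:300]
cv2.imwrite("pics/c16.png",cv2.resize(w,None,fx=5,fy=5,interpolation=cv2.INTER_CUBIC))
cv2.imwrite("pics/s16.png",cv2.resize(s,None,fx=8,fy=8,interpolation=cv2.INTER_CUBIC))
```

```text
(no output)
```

View pics/c16.png

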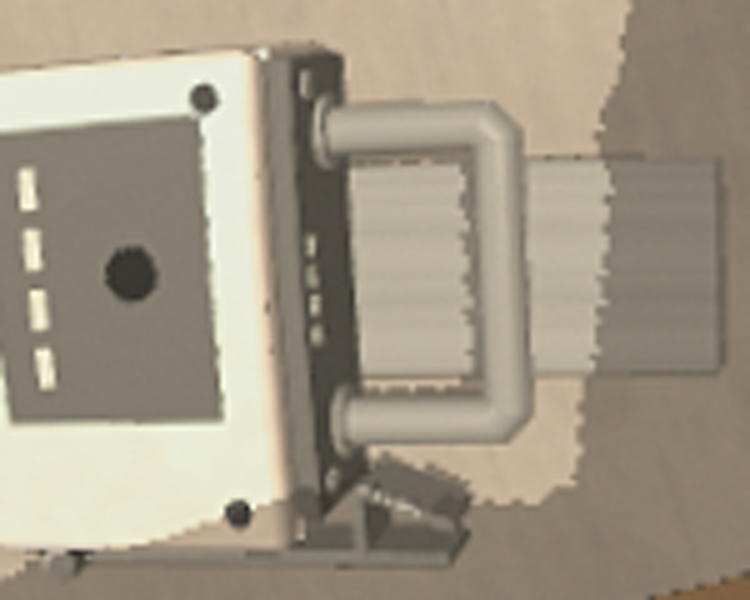

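View pics/s16.png

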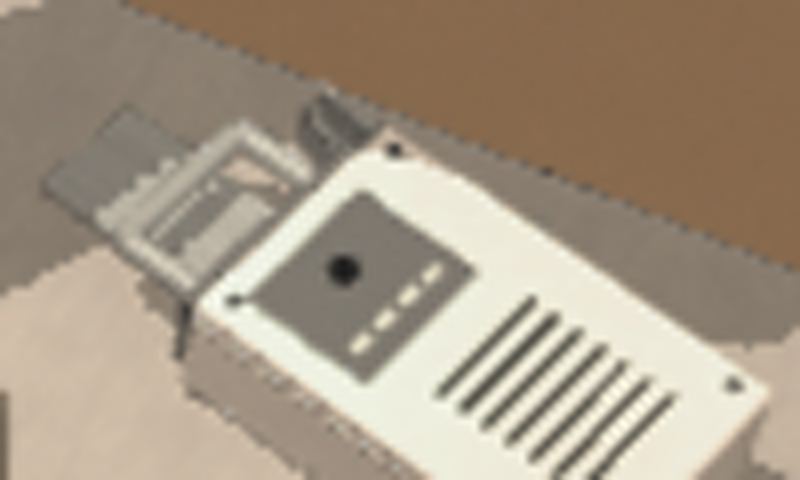

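The hook (crop ≈ (400,490)) sits in front of the faceplate, and the strip runs parallel to the base side. I'll check both with numbers.

Run:
```python
from h import *; import pickle
t=np.radians(-16.7);ux=np.array([np.cos(t),np.sin(t)]);uy=np.array([-ux[1],ux[0]])
def mk(f,x0,y0,s):
    d=pickle.load(open(f,"rb"))
    def q(n,x,y,z):
        P=onz(d,x0+x/s,y0+y/s,z,True)[:2];r=P-[599.9,316.0];print(n,"base:",round(r@ux,1),round(r@uy,1))
    return q
print("now");q=mk("wrist16.pkl",150,100,5)
q("strip near base",290,550,34);q("strip tip",455,550,34);q("strip mid",170,551,34);q("hook tip inner",378,460,34)
q("bar mid",503,270,26);q("tongue end",720,265,10);q("plate top outer",340,270,44);q("plate top inner",310,270,44)
q("base top front edge",262,270,49);q("base side",150,548,49)
print("before (shut)");q=mk("wrist3.pkl",200,0,3.8)
q("strip mid",75,200,34);q("strip near base",78,350,34);q("strip tip",84,530,34);q("hook",165,440,34);q("hook tip",195,420,34)
```

```text
now
strip near base base: 5.4 56.2
strip tip base: -30.9 55.9
strip mid base: 33.8 56.7
hook tip inner base: -16.0 36.7
bar mid base: -42.6 -0.3
tongue end base: -84.9 1.8
plate top outer base: -14.4 -4.0
plate top inner base: -8.2 -4.2
base top front edge base: -0.2 -5.4
base side base: 31.0 50.7
before (shut)
strip mid base: 26.9 57.4
strip near base base: 2.0 57.3
strip tip base: -27.5 57.6
hook base: -13.4 43.2
hook tip base: -10.4 38.2
```

The bar is at −42.6 (home is −42) and 42.3 mm from the tongue end. The catch strip slopes about −0.01 rad, so it is shut (open would be about +0.09), with its hook in front of the plate. One last check that the bystanders haven't moved, then I'll hand in.

Run:
```python
import cv2,numpy as np
a=cv2.imread("pics/scene0.png").astype(int);b=cv2.imread("pics/scene16.png").astype(int)
for n,(x0,y0,x1,y1) in {"cup":(236,190,268,222),"pouch":(195,245,242,298)}.items(): print(n,np.abs(a-b)[y0:y1,x0:x1].mean())
from bench import arm
s=arm.read_state();print(s["clock"],s["contact_force"].round(1),s["joint_vel"].round(3)); print(arm.job_done())
```

```text
cup 7.975911458333333
pouch 32.075337883045634
18.35 [-0.7 -0.6  0.1] [-0.01   0.009  0.001 -0.     0.001 -0.   ]
the job is handed in; nothing more can be done
None
```

The pouch patch changed more than noise would explain, so I'll look at why.

View pics/scene16.png

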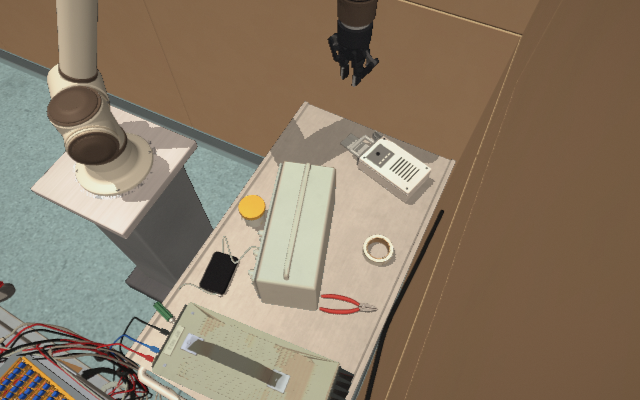

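Run:
```python
import cv2,numpy as np
for n in ("scene0","scene3","scene16"):
    g=cv2.imread(f"pics/{n}.png").mean(2)[245:300,195:245]; m=(g<45).astype(np.uint8)
    k,l,s,c=cv2.connectedComponentsWithStats(m);i=1+np.argmax(s[1:,4]);print(n,s[i],c[i])
```

```text
scene0 [  5   7  37  42 962] [23.01039501 28.05093555]
scene3 [  5   7  37  42 941] [23.10414453 28.04569607]
scene16 [  5   7  37  42 945] [23.15343915 28.07195767]
```

The battery pack is in the power base and the job is handed in, at 18.4 s of the 64 s allowed. I gripped the pack by its width, set it on the tongue with its nose about 8 mm inside the bay, and let go. I then took the bar handle, pushed straight in to a hard stop, released and lifted clear.

**Last checks:**
- **Seated:** the bar handle is 42.6 mm in front of the mouth; fully home is 42. Pushing force was 9–11 N past the catch and rose to about 27 N at the stop.
- **Catch:** its hook is in front of the faceplate. The strip slopes about −0.01 rad against the base side, so it is shut.
- **Robot:** it touches nothing, with contact force at sensor noise.
- **Bystanders:** the pouch's outline is in the same pixels as at the start. The cup's patch hardly changed and it looks in the same place.

**Checks that failed or disagreed:**
- **Wrist camera:** my first measurements left out the fisheye correction. I redid them before placing the pack, and the pack pose changed by less than 1 mm.
- **Bay line:** the wrist view put it about 2 mm to the side of the overhead cameras' estimate. I followed the wrist view, and the pack went in without jamming.
- **Faceplate:** I could not measure its gap to the frame directly, because the image points I picked on the plate were ambiguous. That it is flat rests on the bar position and the hard stop.
- **Pouch patch:** a raw image comparison flagged it just before I handed in. I looked into it only afterwards. The outline is unmoved, so I put the change down to the arm's shadow.

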